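Fit the tube rotor to the bench centrifuge

ROBOT

A 7-joint arm with a two-finger parallel gripper is mounted at the origin on the work surface. World frame = base frame: x ahead of the robot, y to its left, z up, the work surface at z = 0. Lengths are in m, angles in rad, forces in N, time in s.
With the tool pointing down it reaches from about 0.4 to 0.85 m from the base axis. Payload 10.4 kg.
Tool frame: the origin (TCP) lies at the very end of the fingers, on their centre line; the grasp point (between the pads) lies 19 mm behind it; z points along the fingers, x is the direction in which the jaws open and shut, and the axes are right-handed (so a half turn about z gives the same grasp; the last joint's range is limited). The gripper opens to 87 mm and grips with 3 to 60 N. Pads are 19 mm wide; open, the fingers measure 117 mm over their backs; the gripper's body (75 mm by 190 mm) begins 51 mm behind the grasp point.
Start: joints at [-1.301, 0.332, -0.065, 1.46, 0.022, 1.35, -0.088], TCP at [0.18, 0.598, 0.19] pointing down, gripper open.
Joint ranges: [-2.6, 2.6], [-0.5, 2.12], [-1.47, 1.34], [0.16, 2.42], [-1.27, 4.41], [0.06, 2.06], [-2.6, 2.6]. Speed limits (rad/s): [2.22, 2.22, 2.79, 2.79, 3.14, 3.14, 3.14].

INTERFACE

Orientations are given as a unit quaternion [x, y, z, w].
In Python, from bench import r gives the robot as it stands. The module is installed in compiled form; this text tells all that it offers.
- The arm moves only by the tool carry_out, never from a script. Its argument "commands" is a list that holds one entry, the list of rows, each a list of 7 numbers: the closure in counts, from 0 (fully open) to 255 (shut), then the shift along the tool's x, y, z in units of 25 mm (1.0 is 25 mm), then the turn, a rotation vector about the tool's x, y, z in units of 5 degrees (1.0 is 5 degrees). A call has 1 to 12 rows; each row is the pose to reach, as a shift and turn from the pose measured when the call began, along the tool's axes at that moment; what a row does not reach only later rows make up. A row lasts 1/8 s, in which the tool goes at most 62.5 mm and 10.7 degrees, less where a joint would pass 70% of its speed; a pose out of reach is approached as far as the arm can. A call with a gripper value outside its range is refused whole. The fingers move at their own pace and stop on an object; "grip_force" is the grip in N (left out, the last holds). Time passes only in rows, so rows that repeat a pose let the fingers close. It gives the time, the measured TCP pose, the force and the opening at its end, in the units of the state.
- r.read_state(): the state, without advancing time (a new reading comes with each control period).
- r.camera(name): name is "side" or "top" or "wrist"; returns the picture (400x640x3 uint8, blue, green, red); there is no depth.
- r.camera_info(name): a dict with "fx", "fy", "cx", "cy" (pixels), "origin" and "rotation" of the camera in the world. Camera axes: x right, y down, z forward; pixel columns grow to the right and rows downward; lengths in m; the calibration is good to about 2 mm. A picture is of the moment at which its call begins: read the wrist's pose just before it. camera_info takes no time and is no camera call; for the wrist camera it gives the pose at the moment of the call.
- r.close_job(): hands the job in, once; it reports no verdict.
The state is a dict: "time": time; "joint_positions": joint angles; "joint_vel": joint speeds; "joint_torque": joint torques, N m; "ee_pos": TCP position; "eef_rot": TCP orientation; "ft_force": force on the tool from outside, world axes, zero at the start; "torque": the same for the moment, N m; "width": finger opening in m.
Only numpy, scipy, OpenCV 4.12 (cv2) and the standard library are available. Lean on these libraries where they do the work, as an engineer would, in place of code of your own. Each camera call takes 0.05 s, during which the arm holds its last target.

TASK

Get the bench centrifuge ready for microtubes: swing its lid up and over past upright so that it stays open by itself, then lift the round twelve-hole rotor off its stand and lower its tapered shank into the drive spindle, turned so that the slot under the rotor drops over the spindle's two dogs. Bring it fully home while you still hold it, let go, and leave the square rotor and the other things on the bench where they are.

Things in the scene. Friction and masses are not known exactly. Their poses are not given: they have to be found in the camera images.
- centrifuge: White bench micro-centrifuge, 226 mm wide, 255 deep, fixed. Origin on the bench under the housing; x runs from its front (edge at -130 mm) to its rear (+125), z up; the front looks to the robot's right. Bowl 151 mm wide, axis at x +20, y 0; rim 115 mm up, floor 45 mm up. In front of x -66 mm the housing drops to a sloped panel (84 mm high there, 54 mm at x -122), free room under the lid's tongue.
- lid (a joint): Angle of the lid: 0 shut (as at the start), pi/2 upright, 1.92 leaning back on its stop. No latch, almost free hinge, 0.35 kg; left alone it falls shut if short of upright and falls back onto its stop if past it.
- lid_hinge (a point): Fixed point on the lid's hinge axis, mid-width, 118 mm above the bench, behind the bowl (x = +112 mm in the centrifuge's frame). Axes as the centrifuge's; the hinge axis is y, and the lid opens up and over towards +x.
- lid_tongue (a point): Grip point on the lid's tongue, the flat tab standing out from the lid's front edge over the panel. Tab 34 mm wide (along the hinge), 14 mm thick; point at mid-width and mid-thickness, 30 mm from the lid's edge, 19 mm from the tab's end, 208 mm from the hinge axis and, shut, 7 mm above it. Turns with the lid: y along the hinge, -x out along the tab. The lid is a disc of 172 mm with a dome 36 mm high.
- drive (a joint): Turning angle of the drive spindle about the vertical, random at the start; 0: dogs along the centrifuge's x axis, counter-clockwise from above positive. It turns under about 0.06 N m and stays where it is left.
- spindle_nose (a point): Centre of the flat steel spindle nose (54 mm disc) in the bowl, 58 mm above the bench, under the lid until it is open. z up the axis, x through the two dogs. Conical socket: 33 mm wide at the mouth, 21 mm at the bottom, 40 mm deep. Dogs: 8 mm high, 10 mm wide (5 mm at the chamfered tops), 18.5 to 26.5 mm from the axis on either side along x.
- rotor: Round aluminium rotor, 110 mm wide, twelve tube holes, about 0.5 kg, upright in stand_a. Origin on its axis in the flat seating face under its 54 mm collar (on the spindle nose when home; 58 mm above the bench at the start). z up. Shank below: 38 mm long, 30 mm wide tapering to 19 (1.3 mm side play when home). Drive slot across the collar along x, 14 mm wide, 10 deep. Half a turn about z makes no difference.
- rotor_wing (a point): Grip point on the round rotor's wing grip, a flat bar on top, on the axis 70 mm above the rotor's origin; axes as the rotor's. Bar 56 mm long (along x, in line with the slot below), 14 mm thick (along y), from 44 to 86 mm above the origin. The rotor's dished top beside it is 36 to 42 mm up near the bar, 50 mm at the rim.
- strip_rotor: The other rotor, not wanted: square, 88 mm, with four straight rows of small wells; same wing grip and shank, origin likewise in the seating face, in stand_b. Must stay there.
- stand_a: White plastic block, 108 mm square at the foot, 58 mm high, fixed, with a 41 mm hole 46 mm deep in which the round rotor's shank hangs. Origin on the bench under its centre.
- stand_b: A block like stand_a, holding the square rotor.
- tube_rack: Grey tube rack, 85 x 125 x 54 mm, to be left alone. Origin under its centre.
- reagent: Amber bottle, 70 mm wide, 150 mm high, to be left alone. Origin under its centre.
- tip_box: Box of pipette tips with a blue lid, 84 x 122 x 62 mm, to be left alone. Origin under its centre.
There are look-alikes about, which are no part of the job. Leave any blue look-alike of the rotor alone.

How it is judged:
On the way, in this order (a step that is already met when the one before it is completed fails the run):
1. the lid is swung past upright (value of joint lid above 1.65 rad), for 0.2 s.
2. the round rotor is brought home in the spindle, slot over the dogs, while still held (z of rotor in the frame of spindle_nose below 0.004 m and horizontal distance between rotor and spindle_nose below 0.004 m and contact force between the fingers and rotor above 0.5 N), for 0.1 s.
At the end, for the whole second after the job is handed in: Lid open past upright (over 1.65 rad); round rotor released and at rest in the spindle: seating face within 2.5 mm of the nose, axes within 3 mm, slot in line with the dogs within 0.15 rad, upright within 0.05 rad; square rotor within 20 mm of its start (value of joint lid above 1.65 rad and z of rotor in the frame of spindle_nose between -0.003 and 0.0025 m and horizontal distance between rotor and spindle_nose below 0.003 m and angle between the x axis of rotor and the x axis of spindle_nose, either way round below 0.15 rad and angle between rotor's own z axis and vertical below 0.05 rad and linear speed of rotor below 0.02 m/s and distance of strip_rotor from where it was at the start of the episode below 0.02 m); the robot touches nothing.
It fails at once if the square rotor or another bystander is shifted by more than 20 mm (distance of any of strip_rotor, tube_rack, reagent, tip_box from where it was at the start of the episode above 0.02 m).
It also fails if it takes over 54 s, if anything falls off the work surface, if the arm or the gripper's body presses on something with over 40 N, if the wrist force passes 120 N, or if a joint passes its speed limit or range.

## Working session

There is one attempt and no reset: what is moved stays moved. The work goes in short steps, Python scripts to look and compute and a tool call to move; the robot and the scene stay as the last step left them, time stands still between calls to the robot, and variables do not carry over. Pictures are saved under pics/ and viewed, and the job is handed in when it is done.

Besides the shell and the picture viewer there is one more tool, called after ">>>" as name([rows], argument=value, ...), one row to a line, values as JSON. carry_out: Moves the arm, as the interface text tells. Its arguments: {"type":"object","properties":{"commands":{"type":"array"},"grip_force":{"type":"number"}},"required":["commands"]}

```bash
mkdir -p pics; ls; cat > h.py <<'E'
import numpy as np,cv2
from bench import r
from scipy.spatial.transform import Rotation as R
def ray(ci,u,v):
    d=np.array([(u-ci['cx'])/ci['fx'],(v-ci['cy'])/ci['fy'],1.]);return np.array(ci['origin']),np.array(ci['rotation'])@d
def onz(ci,u,v,z):
    o,d=ray(ci,u,v);return o+d*(z-o[2])/d[2]
def tri(c1,p1,c2,p2):
    o,d=ray(c1,*p1);q,e=ray(c2,*p2);A=np.stack([d,-e],1);s=np.linalg.lstsq(A,q-o,rcond=None)[0]
    a=o+s[0]*d;b=q+s[1]*e;return (a+b)/2,np.linalg.norm(a-b)
def proj(ci,p):
    c=np.array(ci['rotation']).T@(np.array(p)-ci['origin']);return np.array([ci['fx']*c[0]/c[2]+ci['cx'],ci['fy']*c[1]/c[2]+ci['cy']])
E
python3 - <<'E'
from h import *
s=r.read_state()
for k in s: print(k,np.round(s[k],4))
for n in ['side','top','wrist']:
    ci=r.camera_info(n);print(n,ci)
    cv2.imwrite(f'pics/{n}0.png',r.camera(n))
E
```

```text
pics
time 0.0
joint_positions [-1.3006  0.3329 -0.0647  1.461   0.0216  1.3499 -0.0885]
joint_vel [ 0.0003  0.0015 -0.0003  0.0015 -0.0001  0.0004 -0.0004]
joint_torque [-6.00000e-04 -6.23258e+01  2.43000e-02 -3.89898e+01 -6.14000e-02
  3.97000e-02  1.00000e-04]
ee_pos [0.1803 0.598  0.1888]
eef_rot [ 8.027e-01  5.964e-01 -6.000e-04  5.000e-04]
ft_force [-0.7298  0.6261 -0.5256]
torque [ 0.0541 -0.0072 -0.0152]
width 0.0867
side {'fx': 462.51763155296857, 'fy': 462.51763155296857, 'cx': 313.6543763071219, 'cy': 190.5799829382438, 'origin': array([ 0.20085605, -0.92069393,  0.92247604]), 'rotation': array([ 0.89925147, -0.14609425,  0.07584953, -0.40527783])}
top {'fx': 417.108280985309, 'fy': 417.108280985309, 'cx': 316.81015146392735, 'cy': 204.59158020747256, 'origin': array([ 0.30838284, -0.05011267,  1.44205084]), 'rotation': array([-0.70355805,  0.70643909, -0.04893879,  0.05962281])}
wrist {'fx': 306.4923092395479, 'fy': 306.4923092395479, 'cx': 322.4542513387029, 'cy': 193.9656096487508, 'origin': array([0.11096165, 0.6191457 , 0.38296165]), 'rotation': array([0.79559588, 0.59128687, 0.07819598, 0.10626581])}
```

```bash
sed -i "s/np.array(ci\['rotation'\])/R.from_quat(ci['rotation']).as_matrix()/" h.py; cat h.py | grep from_quat
```

```text
d=np.array([(u-ci['cx'])/ci['fx'],(v-ci['cy'])/ci['fy'],1.]);return np.array(ci['origin']),R.from_quat(ci['rotation']).as_matrix()@d
    c=R.from_quat(ci['rotation']).as_matrix().T@(np.array(p)-ci['origin']);return np.array([ci['fx']*c[0]/c[2]+ci['cx'],ci['fy']*c[1]/c[2]+ci['cy']])
```

View pics/side0.png

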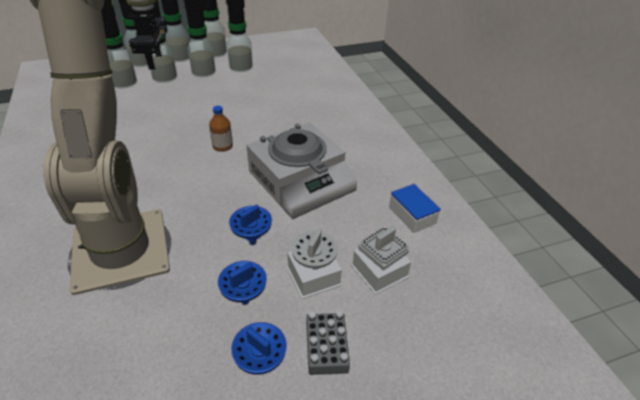

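View pics/top0.png

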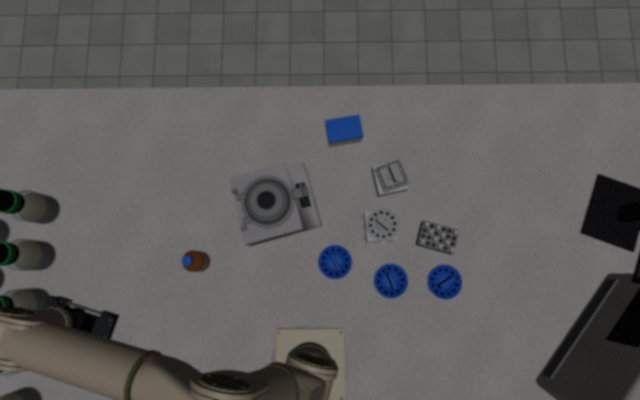

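View pics/wrist0.png

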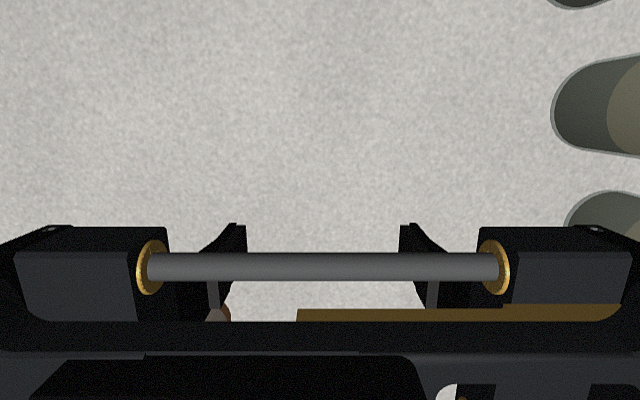

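```bash
python3 - <<'E'
from h import *
t=cv2.imread('pics/top0.png');s=cv2.imread('pics/side0.png')
cv2.imwrite('pics/topc.png',cv2.resize(t[145:265,215:415],None,fx=4,fy=4,interpolation=cv2.INTER_CUBIC))
cv2.imwrite('pics/sidec.png',cv2.resize(s[110:300,240:420],None,fx=4,fy=3.1579,interpolation=cv2.INTER_CUBIC))
for n in['top','side','wrist']:print(n,R.from_quat(r.camera_info(n)['rotation']).as_matrix().round(3))
E
```

```text
top [[-0.003 -0.988  0.153]
 [-1.     0.005  0.015]
 [-0.015 -0.153 -0.988]]
side [[ 0.946 -0.201  0.255]
 [-0.324 -0.629  0.707]
 [ 0.018 -0.751 -0.66 ]]
wrist [[ 0.289  0.924  0.25 ]
 [ 0.957 -0.278 -0.076]
 [-0.001  0.262 -0.965]]
```

View pics/topc.png

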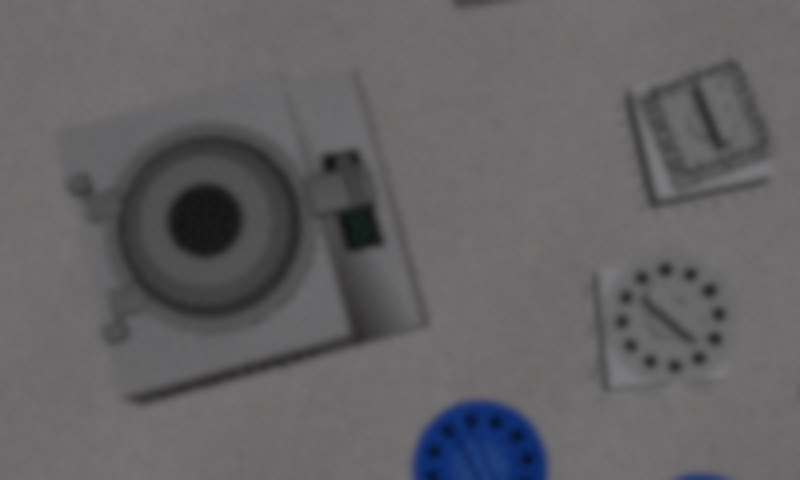

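View pics/sidec.png

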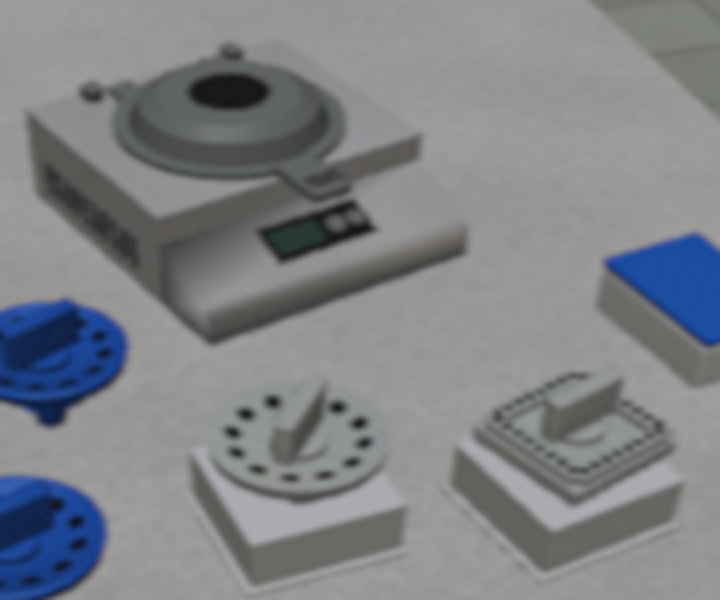

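```bash
python3 - <<'E'
from h import *
ci=r.camera_info('top');cs=r.camera_info('side')
o=lambda c:((c[0]+.5)/4-.5+215,(c[1]+.5)/4-.5+145)
so=lambda c:((c[0]+.5)/4-.5+240,(c[1]+.5)/3.1579-.5+110)
for n,c,z in [('rl',(60,130),.115),('fl',(285,75),.115),('fr',(355,335),.115),('rr',(130,400),.115),('dome',(205,220),.154),('tongueL',(308,192),.125),('tipA',(368,168),.132),('tipB',(374,204),.132),('knob1',(78,185),.118),('knob2',(117,330),.118),('panelf1',(357,72),.05),('panelf2',(427,325),.05),
 ('wing1',(645,300),.144),('wing2',(692,340),.144),('rotorc',(672,316),.108)]:
    print(n,onz(ci,*o(c),z).round(4))
for n,a,b in [('knob2',(117,330),(92,93)),('knob1',(78,185),(231,52)),('dome',(205,220),(230,91)),('w1',(645,300),(316,385)),('w2',(692,340),(290,440)),('frontedgeL',(357,72),(466,225)),('sw1',(697,85),(612,375)),('sw2',(722,145),(560,415))]:
    print(n,tri(ci,o(a),cs,so(b)))
E
```

```text
rl [0.6062 0.254  0.115 ]
fl [0.6511 0.0706 0.115 ]
fr [0.4374 0.0128 0.115 ]
rr [0.3863 0.1918 0.115 ]
dome [0.5246 0.1289 0.154 ]
tongueL [0.5518 0.0504 0.125 ]
tipA [0.5697 0.0019 0.132 ]
tipB [ 0.5405 -0.0029  0.132 ]
knob1 [0.5599 0.2374 0.118 ]
knob2 [0.4419 0.2029 0.118 ]
panelf1 [0.6701 0.0147 0.05  ]
panelf2 [ 0.4518 -0.0444  0.05  ]
wing1 [ 0.461  -0.2152  0.144 ]
wing2 [ 0.4295 -0.2509  0.144 ]
rotorc [ 0.4522 -0.2411  0.108 ]
knob2 (array([0.44058778, 0.20201525, 0.12319295]), np.float64(0.0016482083337947255))
knob1 (array([0.55890735, 0.23594362, 0.12442615]), np.float64(0.00043118237896891984))
dome (array([0.52447494, 0.1284311 , 0.1566969 ]), np.float64(0.0007170651626235131))
w1 (array([ 0.46565533, -0.21731049,  0.13377123]), np.float64(0.007033136769147348))
w2 (array([ 0.43584163, -0.25510832,  0.12343655]), np.float64(0.00899019114056098))
frontedgeL (array([0.66966173, 0.01458982, 0.05153009]), np.float64(5.61119302417374e-05))
sw1 (array([ 0.63725151, -0.26285334,  0.13491929]), np.float64(0.0037088823062272082))
sw2 (array([ 0.59210661, -0.28348287,  0.12676258]), np.float64(0.008568917958169898))
```

```bash
cat >> h.py <<'E'
def plan(pos,Rt=None,yaw=None):
    """yaw: world angle of tool x, tool down"""
    s=r.read_state();R0=R.from_quat(s['eef_rot']);p0=np.array(s['ee_pos'])
    if yaw is not None:
        c,n=np.cos(yaw),np.sin(yaw);Rt=R.from_matrix(np.array([[c,n,0],[n,-c,0],[0,0,-1]]))
    if Rt is None: Rt=R0
    d=R0.inv().apply(np.array(pos)-p0)/.025;w=np.degrees((R0.inv()*Rt).as_rotvec())/5
    print('shift',d.round(2),'turn',w.round(2));return d,w
def st():
    s=r.read_state();m=R.from_quat(s['eef_rot']).as_matrix()
    print('t',s['time'],'p',np.round(s['ee_pos'],4),'xyaw',np.degrees(np.arctan2(m[1,0],m[0,0])).round(2),'z',m[:,2].round(3),'F',np.round(s['ft_force'],1),'w',round(s['width'],4),'q',np.round(s['joint_positions'],2))
E
python3 - <<'E'
from h import *
plan([.18,.598,.36]);plan([.5555,.0186,.30],yaw=np.radians(15.5));plan([.5555,.0186,.20],yaw=np.radians(15.5))
E
```

```text
shift [-0.01 -0.01 -6.84] turn [0. 0. 0.]
shift [-17.86  21.06  -4.42] turn [1.000e-02 1.000e-02 1.154e+01]
shift [-17.86  21.06  -0.42] turn [1.000e-02 1.000e-02 1.154e+01]
```

>>> carry_out([
  [[0, 0, 0, -5, 0, 0, 0], [0, -1, 1, -6, 0, 0, 0], [0, -3, 3.5, -6, 0, 0, 2], [0, -5, 6, -6, 0, 0, 4], [0, -7, 8.5, -6, 0, 0, 6], [0, -9, 11, -6, 0, 0, 8], [0, -11, 13.5, -6, 0, 0, 10], [0, -13, 16, -6, 0, 0, 11.5], [0, -15, 18.5, -6, 0, 0, 11.5], [0, -17.9, 21, -5, 0, 0, 11.5], [0, -17.9, 21, -4.4, 0, 0, 11.5], [0, -17.9, 21, -4.4, 0, 0, 11.5]],
])

```text
time: 1.65
ee_pos: [0.5304, 0.0576, 0.3084]
eef_rot: [0.991, 0.137, 0.0, 0.0]
ft_force: [0.7, 0.7, 0.2]
width: 0.0871
```

```bash
python3 - <<'E'
from h import *
cw=r.camera_info('wrist');im=r.camera('wrist');cv2.imwrite('pics/w1.png',im);st()
plan([.5555,.0186,.20],yaw=np.radians(15.5))
for p in [(.5555,.0186,.132),(.5606,.0003,.132)]:print(proj(cw,p))
E
```

```text
t 1.7 p [0.5324 0.0487 0.3067] xyaw 15.22 z [-0.    -0.005 -1.   ] F [-2.5 -6.8 -2.7] w 0.087 q [-0.69  0.09  0.55  1.53 -0.04  1.54  0.13]
shift [0.58 1.38 4.27] turn [ 0.05  0.02 -0.06]
[333.87874222 205.99794406]
[333.68772332 220.14174282]
```

View pics/w1.png

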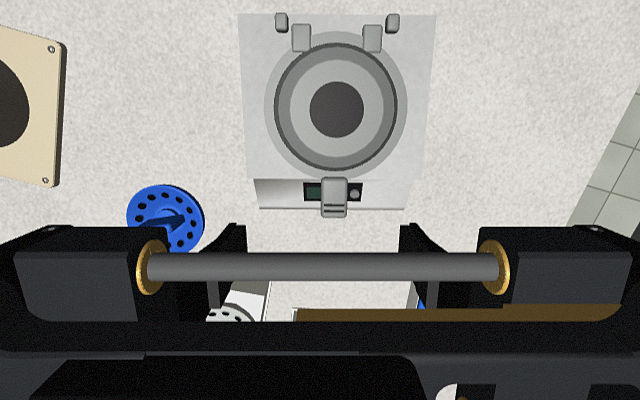

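>>> carry_out([
  [[0, 0.6, 1.4, 2, 0, 0, 0], [0, 0.6, 1.4, 4, 0, 0, 0], [0, 0.6, 1.4, 5, 0, 0, 0], [0, 0.6, 1.4, 5, 0, 0, 0]],
])

```text
time: 2.2
ee_pos: [0.5547, 0.0182, 0.1801]
eef_rot: [0.991, 0.132, -0.002, 0.003]
ft_force: [0.3, 0.2, -0.0]
width: 0.0869
```

```bash
python3 - <<'E'
from h import *
cw=r.camera_info('wrist');im=r.camera('wrist');cv2.imwrite('pics/w2.png',im);st()
plan([.5555,.0186,.106],yaw=np.radians(15.5))
for p in [(.5555,.0186,.132),(.5606,.0003,.132),(.5,.219,.118)]:print(proj(cw,p))
E
```

```text
t 2.25 p [0.5557 0.0183 0.182 ] xyaw 15.22 z [-0.001 -0.005 -1.   ] F [-0.2 -0.2  1.2] w 0.0871 q [-0.62  0.2   0.57  1.68 -0.1   1.3   0.24]
shift [ 0.   -0.03  3.04] turn [ 0.05  0.03 -0.06]
[325.00735518 200.82215205]
[325.09821751 222.4767081 ]
[324.23521885 -94.796308  ]
```

View pics/w2.png

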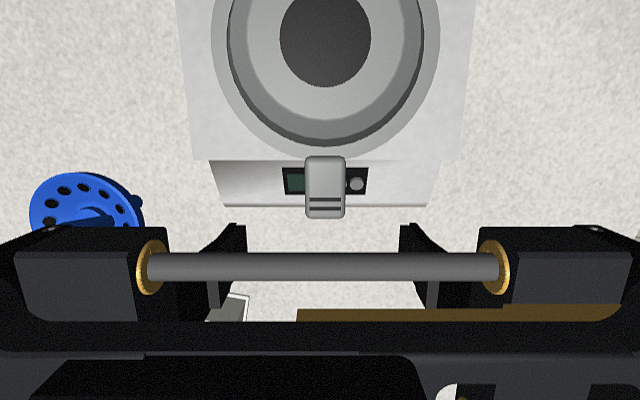

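>>> carry_out([
  [[0, 0, 0.05, 2, 0, 0, 0], [0, 0, 0.05, 3.05, 0, 0, 0], [0, 0, 0.05, 3.05, 0, 0, 0], [255, 0, 0.05, 3.05, 0, 0, 0], [255, 0, 0.05, 3.05, 0, 0, 0], [255, 0, 0.05, 3.05, 0, 0, 0], [255, 0, 0.05, 3.05, 0, 0, 0], [255, 0, 0.05, 3.05, 0, 0, 0]],
], grip_force=15)

```text
time: 3.25
ee_pos: [0.556, 0.0168, 0.1058]
eef_rot: [0.991, 0.132, -0.001, 0.002]
ft_force: [-0.0, 0.1, 0.5]
width: 0.0451
```

```bash
python3 - <<'E'
from h import *
st()
s=r.read_state();R0=R.from_quat(s['eef_rot'])
a=np.radians(105.4);u=np.array([np.cos(a),np.sin(a),0]);z=np.array([0,0,1])
for th in range(10,110,8):
    t=np.radians(th)
    f=lambda t:-u*(.208*np.cos(t)+.007*np.sin(t)*-1)+z*(.208*np.sin(t)+.007*np.cos(t))
    print(th,(R0.inv().apply(f(t)-f(0))/.025).round(2))
E
```

```text
t 3.25 p [0.556  0.0168 0.1058] xyaw 15.22 z [-0.001 -0.005 -1.   ] F [-0.   0.1  0.5] w 0.0451 q [-0.6   0.27  0.56  1.78 -0.15  1.14  0.28]
10 [-0.   -0.17 -1.44]
18 [-0.01 -0.48 -2.56]
26 [-0.01 -0.95 -3.62]
34 [-0.02 -1.56 -4.61]
42 [-0.02 -2.3  -5.51]
50 [-0.03 -3.16 -6.29]
58 [-0.03 -4.12 -6.94]
66 [-0.03 -5.16 -7.46]
74 [-0.04 -6.26 -7.82]
82 [-0.04 -7.4  -8.03]
90 [-0.05 -8.56 -8.08]
98 [-0.05 -9.72 -7.96]
106 [ -0.05 -10.85  -7.69]
```

>>> carry_out([
  [[255, 0, 0, 0, 0, 0, 0], [255, 0, 0, 0, 0, 0, 0], [255, 0, 0, 0, 0, 0, 0], [255, 0, 0, 0, 0, 0, 0]],
])

```text
time: 3.75
ee_pos: [0.556, 0.0167, 0.1058]
eef_rot: [0.991, 0.132, -0.001, 0.002]
ft_force: [-0.0, 0.3, -0.0]
width: 0.0054
```

```bash
python3 - <<'E'
from h import *
st()
im=r.camera('wrist');cv2.imwrite('pics/w3.png',im)
s=r.camera('side');cv2.imwrite('pics/s3.png',cv2.resize(s[60:260,220:420],None,fx=3,fy=3,interpolation=cv2.INTER_CUBIC))
E
```

```text
t 3.75 p [0.556  0.0167 0.1058] xyaw 15.22 z [-0.001 -0.005 -1.   ] F [-0.   0.3 -0. ] w 0.0054 q [-0.6   0.27  0.56  1.78 -0.15  1.14  0.28]
```

View pics/w3.png

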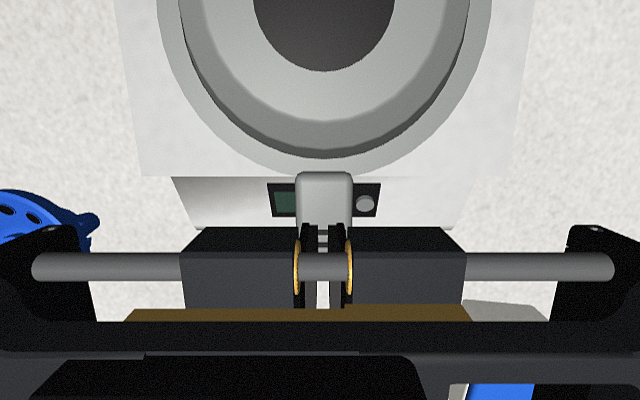

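View pics/s3.png

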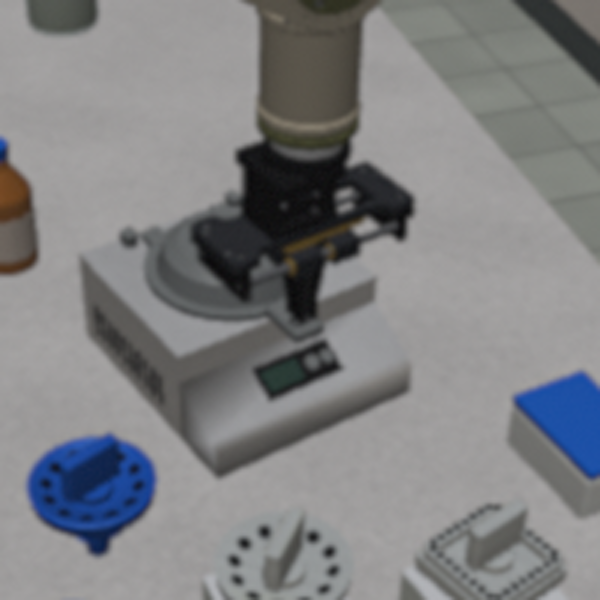

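```bash
python3 - <<'E'
from h import *
ci=r.camera_info('top');cs=r.camera_info('side');cw=r.camera_info('wrist');st()
o=lambda c:((c[0]+.5)/4-.5+215,(c[1]+.5)/4-.5+145)
so=lambda c:((c[0]+.5)/4-.5+240,(c[1]+.5)/3.1579-.5+110)
print(tri(ci,o((374,204)),cs,so((315,198))))
print(tri(ci,o((368,168)),cs,so((352,182))))
print('tcp in wrist',proj(cw,r.read_state()['ee_pos']), 'side', (proj(cs,r.read_state()['ee_pos'])-[220,60])*3)
print('grasp', (proj(cs,np.array(r.read_state()['ee_pos'])+[0,0,.019])-[220,60])*3)
t=r.camera('top');cv2.imwrite('pics/t3.png',cv2.resize(t[145:265,215:415],None,fx=4,fy=4,interpolation=cv2.INTER_CUBIC))
E
```

```text
t 3.85 p [0.556  0.0167 0.1058] xyaw 15.22 z [-0.001 -0.005 -1.   ] F [ 0.1 -0.5 -0. ] w 0.0025 q [-0.6   0.27  0.56  1.78 -0.15  1.14  0.28]
(array([ 0.54257199, -0.00311399,  0.12839164]), np.float64(0.002965847516318766))
(array([0.57061192, 0.00136744, 0.13580721]), np.float64(0.0032833507586657274))
tcp in wrist [323.80435703 221.72196595] side [299.50072618 340.6371217 ]
grasp [300.05326577 324.66061452]
```

View pics/t3.png

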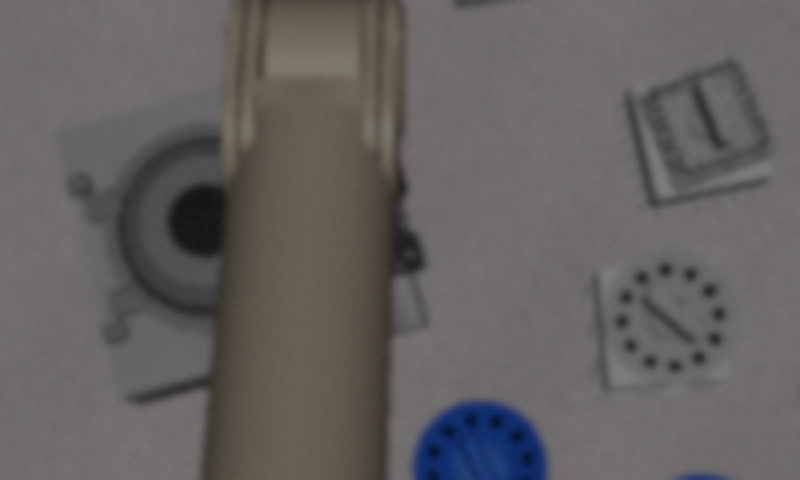

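```bash
python3 - <<'E'
from h import *
im=cv2.imread('pics/w3.png');cv2.imwrite('pics/w3c.png',cv2.resize(im[160:320,240:410],None,fx=3.6,fy=3.6,interpolation=cv2.INTER_CUBIC))
s=r.camera('side');cv2.imwrite('pics/s3c.png',cv2.resize(s[130:190,285:355],None,fx=8,fy=8,interpolation=cv2.INTER_CUBIC));st()
E
```

```text
t 3.95 p [0.556  0.0167 0.1058] xyaw 15.22 z [-0.001 -0.005 -1.   ] F [ 0.9 -0.2 -0.3] w 0.0005 q [-0.6   0.27  0.56  1.78 -0.15  1.14  0.28]
```

View pics/w3c.png

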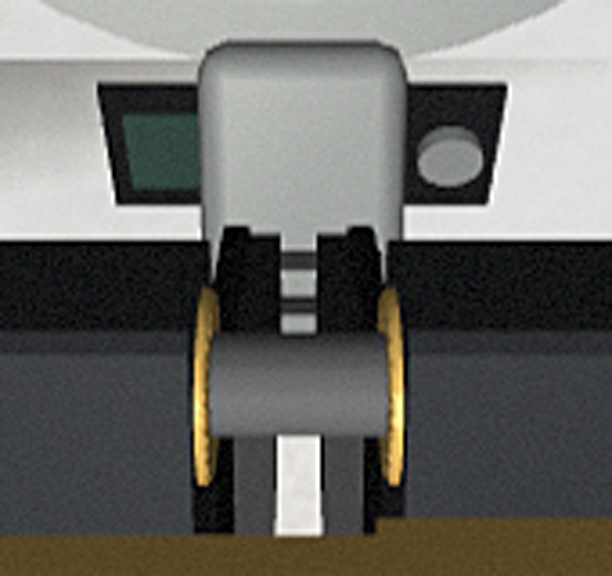

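View pics/s3c.png

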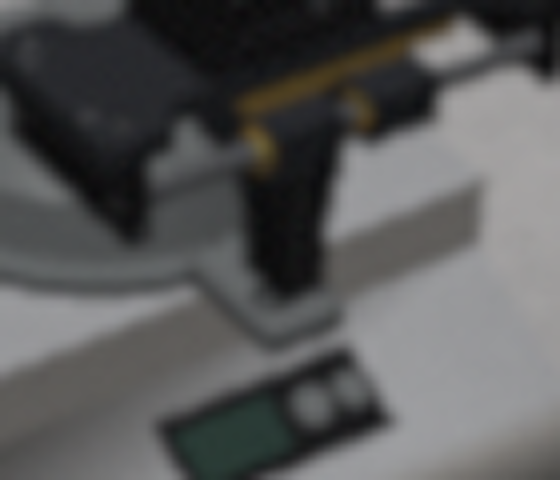

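>>> carry_out([
  [[255, 0, -0.1, -0.7, 0, 0, 0], [255, 0, -0.2, -1.4, 0, 0, 0], [255, 0, -0.2, -1.4, 0, 0, 0]],
])

```text
time: 4.32
ee_pos: [0.556, 0.0223, 0.143]
eef_rot: [0.991, 0.133, 0.001, 0.002]
ft_force: [0.7, 0.5, -0.6]
width: 0.0004
```

```bash
python3 - <<'E'
from h import *
st()
im=r.camera('wrist');cv2.imwrite('pics/w4.png',im)
s=r.camera('side');cv2.imwrite('pics/s4c.png',cv2.resize(s[130:190,285:355],None,fx=8,fy=8,interpolation=cv2.INTER_CUBIC));st()
E
```

```text
t 4.325 p [0.556  0.0223 0.143 ] xyaw 15.25 z [ 0.002 -0.004 -1.   ] F [ 0.7  0.5 -0.6] w 0.0004 q [-0.62  0.23  0.57  1.74 -0.12  1.21  0.25]
t 4.425 p [0.5548 0.0219 0.1411] xyaw 15.24 z [-0.001 -0.005 -1.   ] F [ 0.6  0.4 -0.5] w 0.0004 q [-0.62  0.23  0.57  1.74 -0.12  1.21  0.25]
```

View pics/w4.png

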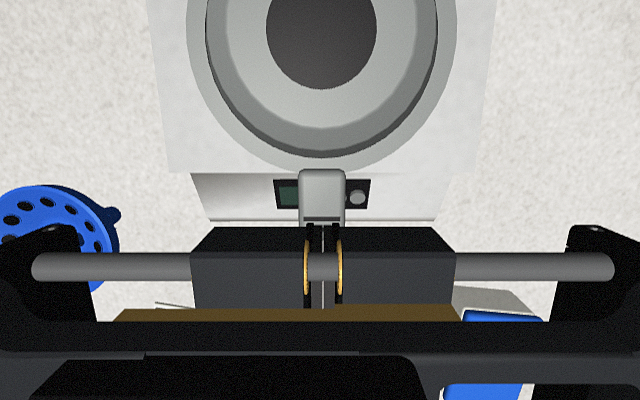

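View pics/s4c.png

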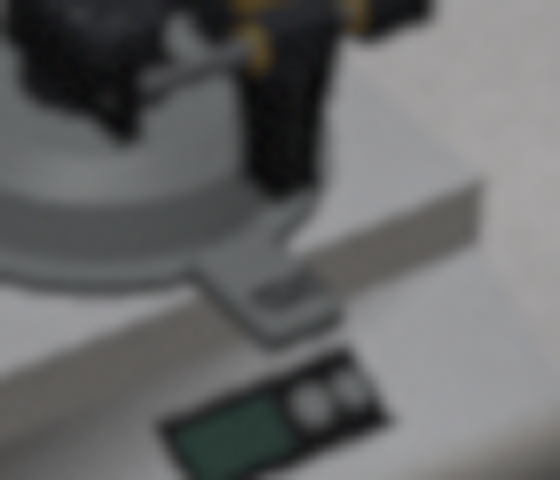

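```bash
python3 - <<'E'
from h import *
cs=r.camera_info('side');cw=r.camera_info('wrist');st()
p=np.array(r.read_state()['ee_pos'])
for dz in [0,.01,.02,.03]: print(dz,proj(cs,p+[0,0,dz]),proj(cw,p+[0,0,dz]),(proj(cs,p+[0,0,dz])-[285,130])*8)
y=np.array([.263,-.965,0])
print(proj(cw,p-.0095*y),proj(cw,p-.0095*y+[0,0,.02]))
print(cw['origin']-p)
E
```

```text
t 4.425 p [0.5548 0.0219 0.1411] xyaw 15.24 z [-0.001 -0.005 -1.   ] F [ 0.6  0.4 -0.5] w 0.0004 q [-0.62  0.23  0.57  1.74 -0.12  1.21  0.25]
0 [319.14812364 162.55477866] [323.73513015 221.70825761] [273.18498911 260.43822925]
0.01 [319.24255686 159.663583  ] [323.7656527  227.21587316] [273.94045487 237.30866403]
0.02 [319.33798025 156.74207182] [323.79932334 233.2915429 ] [274.70384204 213.93657455]
0.03 [319.43440948 153.78976578] [323.83665558 240.02792889] [275.47527586 190.31812623]
[323.75053221 208.26926128] [323.81721551 218.60620563]
[-0.0195943   0.07015419  0.19381594]
```

>>> carry_out([
  [[75, 0, 0, 0, 0, 0, 0], [75, 0, 0, 0, 0, 0, 0], [75, 0, 0, 0, 0, 0, 0], [75, 0, 0, 0, 0, 0, 0], [75, 0, 0, 0, 0, 0, 0], [75, 0, 0.1, 0, 0, 0, 0], [75, 0, 0.1, 0.8, 0, 0, 0], [75, 0, 0.1, 1.6, 0, 0, 0], [75, 0, 0.1, 2.4, 0, 0, 0], [75, 0, 0.1, 2.4, 0, 0, 0]],
])

```text
time: 5.68
ee_pos: [0.5545, 0.0189, 0.08]
eef_rot: [0.991, 0.133, -0.002, 0.003]
ft_force: [0.3, -0.5, 0.5]
width: 0.0615
```

```bash
python3 - <<'E'
from h import *
st()
im=r.camera('wrist');cv2.imwrite('pics/w5.png',im[150:300,220:430])
s=r.camera('side');cv2.imwrite('pics/s5c.png',cv2.resize(s[130:190,285:355],None,fx=8,fy=8,interpolation=cv2.INTER_CUBIC));st()
E
```

```text
t 5.675 p [0.5545 0.0189 0.08  ] xyaw 15.23 z [-0.003 -0.006 -1.   ] F [ 0.3 -0.5  0.5] w 0.0615 q [-0.59  0.29  0.56  1.81 -0.17  1.09  0.29]
t 5.775 p [0.5558 0.019  0.0817] xyaw 15.22 z [-0.    -0.005 -1.   ] F [-0.2  0.6 -0.2] w 0.0615 q [-0.59  0.29  0.56  1.8  -0.17  1.09  0.29]
```

View pics/w5.png

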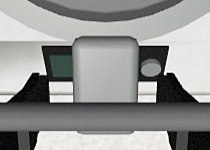

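View pics/s5c.png

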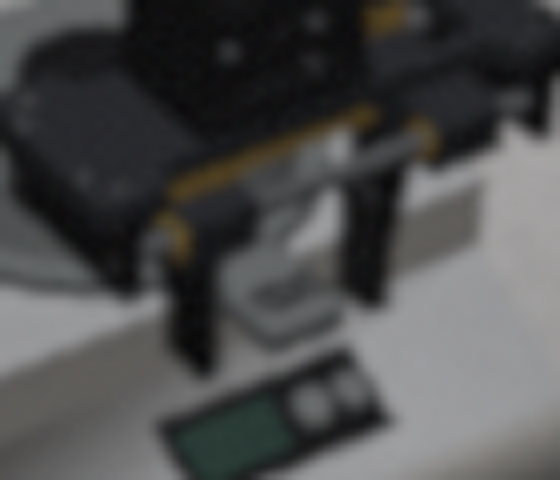

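>>> carry_out([
  [[255, 0, 0, 0, 0, 0, 0], [255, 0, 0, 0, 0, 0, 0], [255, 0, 0, 0, 0, 0, 0], [255, 0, 0, 0, 0, 0, 0], [255, 0, 0, 0, 0, 0, 0], [255, 0, 0, 0, 0, 0, 0]],
])

```text
time: 6.52
ee_pos: [0.5561, 0.0191, 0.0819]
eef_rot: [0.991, 0.133, -0.0, 0.002]
ft_force: [1.1, 0.0, 1.3]
width: 0.0337
```

>>> carry_out([
  [[255, 0, -0.15, -1.4, 0, 0, 0], [255, 0, -0.5, -2.55, 0, 0, 0], [255, 0, -0.95, -3.6, 0, 0, 0], [255, 0, -1.55, -4.6, 0, 0, 0], [255, 0, -2.3, -5.5, 0, 0, 0], [255, 0, -3.15, -6.3, 0, 0, 0], [255, 0, -3.15, -6.3, 0, 0, 0]],
])

```text
time: 7.4
ee_pos: [0.5347, 0.097, 0.24]
eef_rot: [0.991, 0.134, -0.0, 0.002]
ft_force: [-1.3, -0.9, 0.7]
width: 0.0339
```

```bash
python3 - <<'E'
from h import *
st()
s=r.camera('side');cv2.imwrite('pics/s6c.png',cv2.resize(s[70:220,200:380],None,fx=4,fy=4,interpolation=cv2.INTER_CUBIC));st()
E
```

```text
t 7.4 p [0.5347 0.097  0.24  ] xyaw 15.34 z [ 0.    -0.005 -1.   ] F [-1.3 -0.9  0.7] w 0.0339 q [-0.74  0.13  0.53  1.63 -0.06  1.41  0.06]
t 7.45 p [0.535  0.0961 0.2393] xyaw 15.28 z [ 0.    -0.005 -1.   ] F [-0.4 -0.8  0.2] w 0.034 q [-0.74  0.13  0.53  1.63 -0.06  1.41  0.06]
```

View pics/s6c.png

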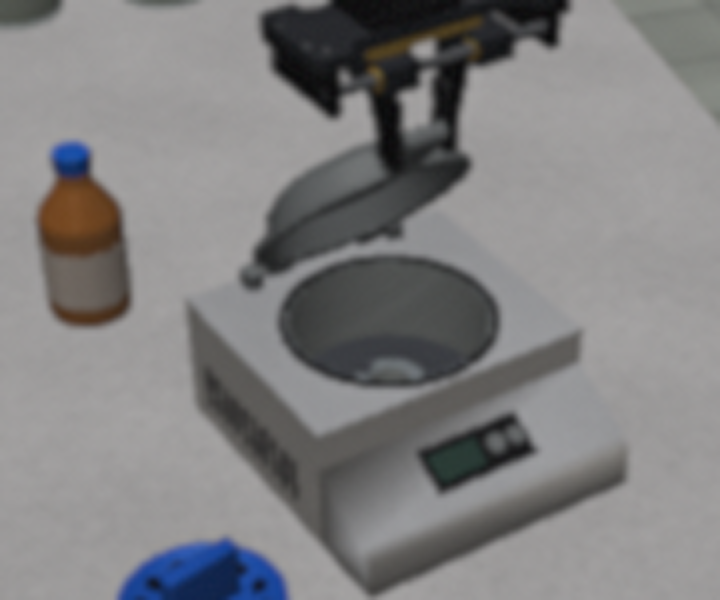

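>>> carry_out([
  [[255, 0, -0.95, -0.65, 0, 0, 0], [255, 0, -2, -1.15, 0, 0, 0], [255, 0, -3.1, -1.5, 0, 0, 0], [255, 0, -4.25, -1.75, 0, 0, 0], [255, 0, -5.4, -1.8, 0, 0, 0], [255, 0, -6.55, -1.65, 0, 0, 0], [255, 0, -7.4, -1.5, 0, 0, 0], [255, 0, -7.4, -1.5, 0, 0, 0], [255, 0, -7.4, -1.5, 0, 0, 0]],
])

```text
time: 8.57
ee_pos: [0.4862, 0.2744, 0.276]
eef_rot: [0.991, 0.133, -0.0, 0.002]
ft_force: [-4.0, 1.3, 5.1]
width: 0.0338
```

```bash
python3 - <<'E'
from h import *
st()
s=r.camera('side');cv2.imwrite('pics/s7c.png',cv2.resize(s[40:220,180:380],None,fx=3.5,fy=3.2,interpolation=cv2.INTER_CUBIC));st()
E
```

```text
t 8.575 p [0.4862 0.2744 0.276 ] xyaw 15.26 z [-0.    -0.004 -1.   ] F [-4.   1.3  5.1] w 0.0338 q [-0.94  0.15  0.39  1.52 -0.05  1.49 -0.28]
t 8.625 p [0.4863 0.2741 0.276 ] xyaw 15.24 z [-0.    -0.004 -1.   ] F [-4.2  2.   3.6] w 0.0337 q [-0.94  0.15  0.39  1.52 -0.05  1.49 -0.28]
```

View pics/s7c.png

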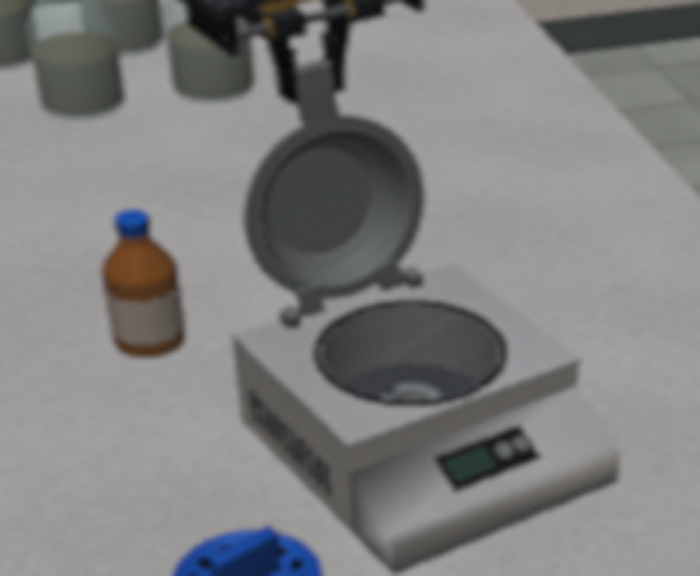

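>>> carry_out([
  [[75, 0, 0, 0, 0, 0, 0], [75, 0, 0, 0, 0, 0, 0], [75, 0, 0, 0, 0, 0, 0], [75, 0, 0, 0, 0, 0, 0], [75, 0, 0, -1, 0, 0, 0], [75, 0, 0, -3, 0, 0, 0], [75, 0, 1.5, -3.5, 0, 0, 0], [75, 0, 3.5, -3.5, 0, 0, 0], [75, 0, 5.6, -3, 0, 0, 0], [75, 0, 7.6, -2, 0, 0, 0], [75, 0, 7.6, -2, 0, 0, 0], [75, 0, 7.6, -2, 0, 0, 0]],
])

```text
time: 10.12
ee_pos: [0.5361, 0.0917, 0.3269]
eef_rot: [0.991, 0.133, -0.0, 0.002]
ft_force: [0.8, 0.9, 0.2]
width: 0.0614
```

```bash
python3 - <<'E'
from h import *
st()
cw=r.camera_info('wrist')
im=r.camera('wrist');cv2.imwrite('pics/w8.png',im)
s=r.camera('side');cv2.imwrite('pics/s8c.png',cv2.resize(s[40:220,180:380],None,fx=3.5,fy=3.2,interpolation=cv2.INTER_CUBIC));st()
print(proj(cw,(.5245,.1303,.058)))
E
```

```text
t 10.125 p [0.5361 0.0917 0.3269] xyaw 15.26 z [-0.    -0.004 -1.   ] F [0.8 0.9 0.2] w 0.0614 q [-0.74  0.11  0.54  1.46 -0.05  1.59  0.06]
t 10.225 p [0.5362 0.0926 0.3271] xyaw 15.36 z [ 0.    -0.004 -1.   ] F [0.5 0.8 1.1] w 0.0613 q [-0.74  0.11  0.53  1.46 -0.05  1.59  0.06]
[322.6519261 132.2640467]
```

View pics/w8.png

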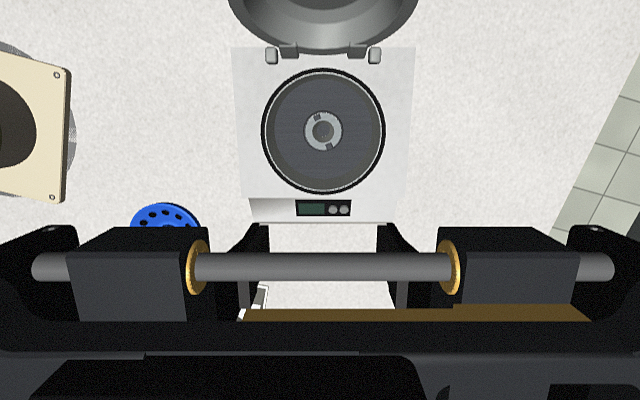

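View pics/s8c.png

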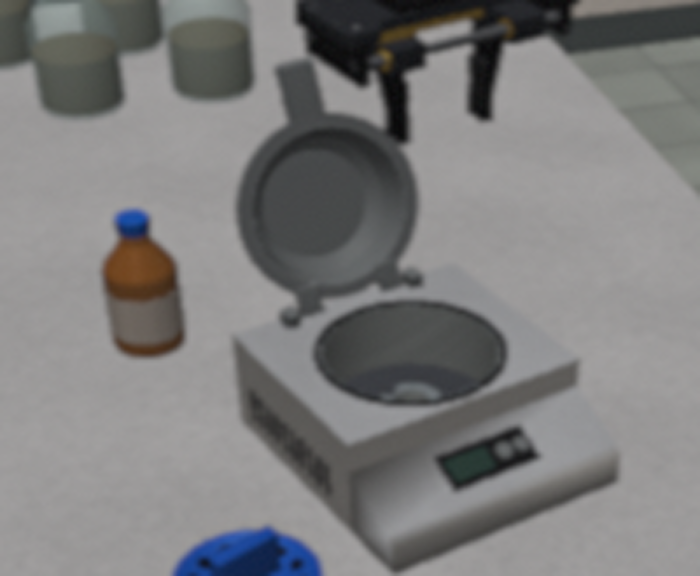

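>>> carry_out([
  [[75, 0, 0, 0, 0, 0, 0], [75, 0, 0, 2, 0, 0, 0], [75, 0, 0, 4, 0, 0, 0], [75, 0, 0, 4.6, 0, 0, 0], [75, 0, 0, 4.6, 0, 0, 0], [75, 0, 0, 4.6, 0, 0, 0]],
])

```text
time: 10.98
ee_pos: [0.5373, 0.0925, 0.2142]
eef_rot: [0.991, 0.134, 0.001, 0.002]
ft_force: [-1.0, 0.2, -0.3]
width: 0.0615
```

```bash
python3 - <<'E'
from h import *
st()
cw=r.camera_info('wrist')
im=r.camera('wrist');cv2.imwrite('pics/w9.png',im)
u,v=proj(cw,(.5245,.1303,.058));print(u,v)
u,v=int(u),int(v);cv2.imwrite('pics/w9c.png',cv2.resize(im[v-45:v+45,u-45:u+45],None,fx=6,fy=6,interpolation=cv2.INTER_CUBIC));print(u-45,v-45)
import pickle;pickle.dump((cw,im),open('w9.pkl','wb'));st()
E
```

```text
t 10.975 p [0.5373 0.0925 0.2142] xyaw 15.37 z [ 0.003 -0.003 -1.   ] F [-1.   0.2 -0.3] w 0.0615 q [-0.73  0.14  0.53  1.67 -0.07  1.35  0.08]
320.9685091866683 139.79248011339718
275 94
t 11.025 p [0.5373 0.0924 0.2141] xyaw 15.36 z [ 0.003 -0.003 -1.   ] F [-0.5 -0.8 -0.1] w 0.0614 q [-0.73  0.14  0.53  1.67 -0.07  1.35  0.08]
```

View pics/w9c.png

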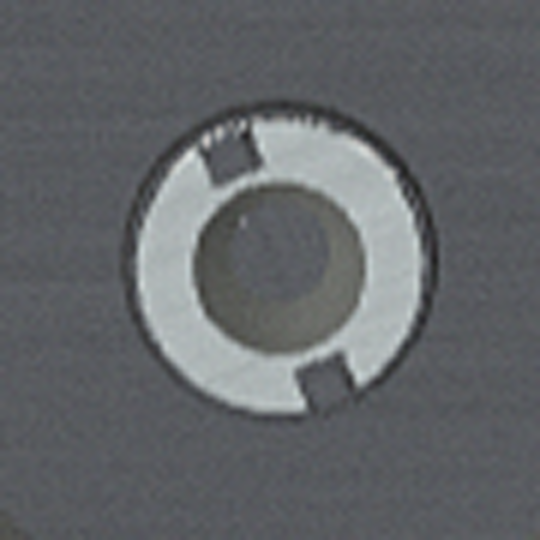

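```bash
python3 - <<'E'
from h import *
import pickle;cw,im=pickle.load(open('w9.pkl','rb'))
g=cv2.resize(cv2.cvtColor(im[94:184,275:365],cv2.COLOR_BGR2GRAY),None,fx=6,fy=6,interpolation=cv2.INTER_CUBIC)
b=(g>140).astype(np.uint8)
n,l,stt,c=cv2.connectedComponentsWithStats(b);k=1+np.argmax(stt[1:,4]);b=(l==k).astype(np.uint8)
cs,_=cv2.findContours(b,cv2.RETR_EXTERNAL,cv2.CHAIN_APPROX_NONE);hull=cv2.convexHull(max(cs,key=cv2.contourArea))
H=np.zeros_like(b);cv2.fillPoly(H,[hull],1)
e=cv2.fitEllipse(hull);print('disc',e)
d=((H>0)&(b==0)).astype(np.uint8);d=cv2.morphologyEx(d,cv2.MORPH_OPEN,np.ones((15,15)))
n,l,stt,c=cv2.connectedComponentsWithStats(d)
f=lambda p:((p[0]+.5)/6-.5+275,(p[1]+.5)/6-.5+94)
P=[]
for i in range(1,n):
    print(stt[i],c[i]);
    if stt[i,4]<8000 and stt[i,4]>800:P.append(onz(cw,*f(c[i]),.064))
    elif stt[i,4]>8000:print('hole',onz(cw,*f(c[i]),.058))
print('disc c',onz(cw,*f(e[0]),.058))
P=np.array(P);print(P, P.mean(0),np.linalg.norm(P[0]-P[1]),np.degrees(np.arctan2(*(P[1]-P[0])[[1,0]])))
P=np.array([onz(cw,*f(q),.064) for q in [(231,158),(326,384)]]);print(P.mean(0),np.linalg.norm(P[0]-P[1]),np.degrees(np.arctan2(*(P[1]-P[0])[[1,0]])))
E
```

```text
disc ((279.61126708984375, 264.2250061035156), (286.0563049316406, 295.7594299316406), 4.656652927398682)
[ 201  127   60   58 2571] [230.82147025 155.5604823 ]
[  192   182   174   173 23662] [278.64795875 267.81430141]
hole [0.52409773 0.13201027 0.058     ]
[ 297  355   56   48 2072] [324.27895753 378.53957529]
disc c [0.52409643 0.1327009  0.058     ]
[[0.51026204 0.14967513 0.064     ]
 [0.53765701 0.11499018 0.064     ]] [0.52395953 0.13233265 0.064     ] 0.0441987549746718 -51.69750966458495
[0.52432583 0.13167554 0.064     ] 0.04486671122114081 -51.64235545562014
```

```bash
python3 - <<'E'
from h import *
plan([.42,-.27,.30],yaw=np.radians(-41.4))
E
```

```text
shift [-8.36 12.75 -3.41] turn [ 0.03 -0.04 11.35]
```

>>> carry_out([
  [[75, 0, 0, -2, 0, 0, 0], [75, -1, 1.5, -3.4, 0, 0, 1], [75, -2.2, 3.3, -3.4, 0, 0, 3], [75, -3.4, 5.1, -3.4, 0, 0, 5], [75, -4.6, 7, -3.4, 0, 0, 7], [75, -5.8, 8.8, -3.4, 0, 0, 9], [75, -7, 10.7, -3.4, 0, 0, 11.3], [75, -8.4, 12.7, -3.4, 0, 0, 11.3], [75, -8.4, 12.7, -3.4, 0, 0, 11.3], [75, -8.4, 12.7, -3.4, 0, 0, 11.3]],
])

```text
time: 12.28
ee_pos: [0.4191, -0.2691, 0.3008]
eef_rot: [0.936, -0.351, 0.003, 0.001]
ft_force: [0.0, 0.1, -0.4]
width: 0.0614
```

```bash
python3 - <<'E'
from h import *
st()
cw=r.camera_info('wrist')
im=r.camera('wrist');cv2.imwrite('pics/w10.png',im)
import pickle;pickle.dump((cw,im),open('w10.pkl','wb'));st()
print(proj(cw,(.4453,-.233,.144)))
E
```

```text
t 12.275 p [ 0.4191 -0.2691  0.3008] xyaw -41.15 z [ 0.004 -0.003 -1.   ] F [ 0.   0.1 -0.4] w 0.0614 q [-0.41 -0.05  0.88  1.64  0.04  1.53 -0.26]
t 12.325 p [ 0.4194 -0.2684  0.3005] xyaw -41.05 z [ 0.004 -0.003 -1.   ] F [-0.9  1.3  0.2] w 0.0612 q [-0.42 -0.05  0.88  1.64  0.04  1.52 -0.26]
[319.0284533 135.3536121]
```

View pics/w10.png

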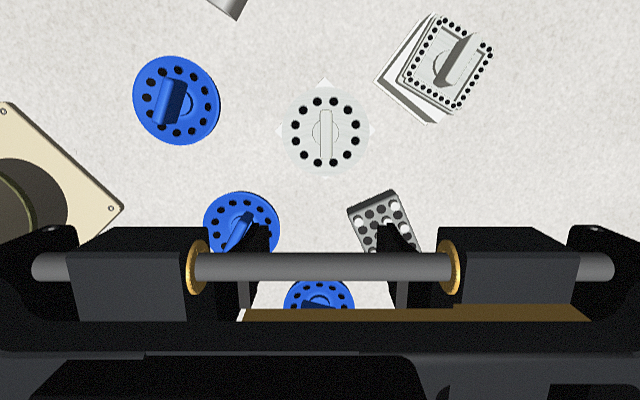

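```bash
python3 - <<'E'
from h import *
import pickle;cw,im=pickle.load(open('w10.pkl','rb'))
g=cv2.cvtColor(im,cv2.COLOR_BGR2GRAY)
m=(g<80).astype(np.uint8);n,l,s,c=cv2.connectedComponentsWithStats(m)
H=[c[i] for i in range(1,n) if 15<s[i,4]<150 and 275<c[i][0]<375 and 85<c[i][1]<178]
P=np.array([onz(cw,*h,.106) for h in H]);print(len(P))
A=np.c_[2*P[:,:2],np.ones(len(P))];q=np.linalg.lstsq(A,(P[:,:2]**2).sum(1),rcond=None)[0];rad=np.sqrt(q[2]+q[0]**2+q[1]**2)
print('centre',q[:2],rad,(np.linalg.norm(P[:,:2]-q[:2],axis=1)-rad).round(4))
an=np.sort(np.degrees(np.arctan2(P[:,1]-q[1],P[:,0]-q[0]))%30);print(an.round(1))
cv2.imwrite('pics/w10c.png',cv2.resize(im[85:180,275:375],None,fx=6,fy=6,interpolation=cv2.INTER_CUBIC))
E
```

```text
12
centre [ 0.45129469 -0.23733104] 0.03859704826724638 [-0.0001 -0.     -0.      0.0001 -0.      0.0002 -0.     -0.0002  0.0002
 -0.      0.     -0.0001]
[4.  4.  4.  4.  4.  4.  4.  4.1 4.3 4.3 4.3 4.4]
```

View pics/w10c.png

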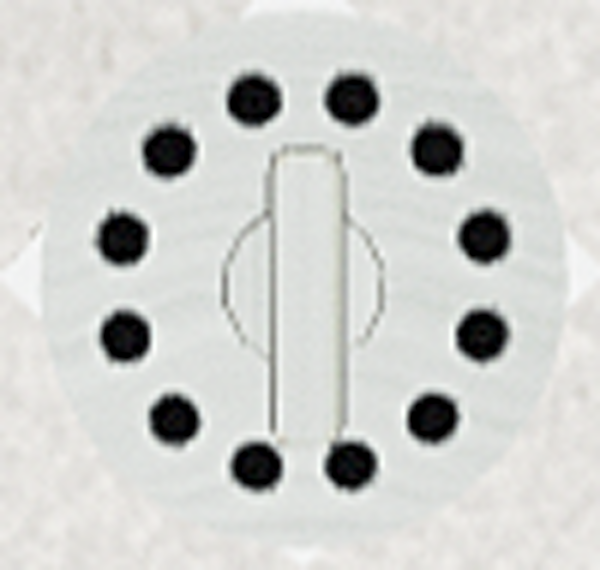

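```bash
python3 - <<'E'
from h import *
plan([.4513,-.2373,.2],yaw=np.radians(-40.85));plan([.4513,-.2373,.086],yaw=np.radians(-40.85))
E
```

```text
shift [ 0.13 -1.77  4.02] turn [-0.01 -0.06 -0.04]
shift [ 0.1  -1.77  8.58] turn [-0.01 -0.06 -0.04]
```

>>> carry_out([
  [[75, 0.1, -1.77, 1, 0, -0.06, -0.04], [75, 0.1, -1.77, 3, 0, -0.06, -0.04], [75, 0.1, -1.77, 5, 0, -0.06, -0.04], [75, 0.1, -1.77, 6, 0, -0.06, -0.04], [75, 0.1, -1.77, 6, 0, -0.06, -0.04]],
])

```text
time: 12.95
ee_pos: [0.4505, -0.2355, 0.1494]
eef_rot: [0.938, -0.348, -0.002, 0.0]
ft_force: [-0.2, 0.1, 0.4]
width: 0.0617
```

```bash
python3 - <<'E'
from h import *
st()
plan([.4513,-.2373,.086],yaw=np.radians(-40.85))
cw=r.camera_info('wrist')
im=r.camera('wrist');cv2.imwrite('pics/w11.png',im)
cs=r.camera_info('side');s=r.camera('side');print(proj(cs,r.read_state()['ee_pos']))
cv2.imwrite('pics/s11.png',cv2.resize(s[180:300,260:420],None,fx=4,fy=4,interpolation=cv2.INTER_CUBIC));st()
E
```

```text
t 12.95 p [ 0.4505 -0.2355  0.1494] xyaw -40.73 z [-0.003  0.001 -1.   ] F [-0.2  0.1  0.4] w 0.0617 q [-0.41  0.12  0.87  1.85 -0.1   1.22 -0.22]
shift [0.08 0.03 2.54] turn [0.01 0.03 0.02]
[314.42807848 233.59123814]
t 13.05 p [ 0.4519 -0.2366  0.1517] xyaw -40.77 z [ 0.001  0.    -1.   ] F [-0.8 -0.2  0.2] w 0.0615 q [-0.41  0.12  0.87  1.85 -0.09  1.22 -0.22]
```

View pics/w11.png

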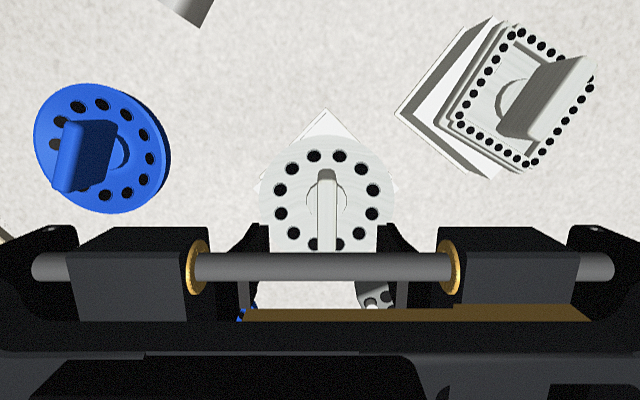

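View pics/s11.png

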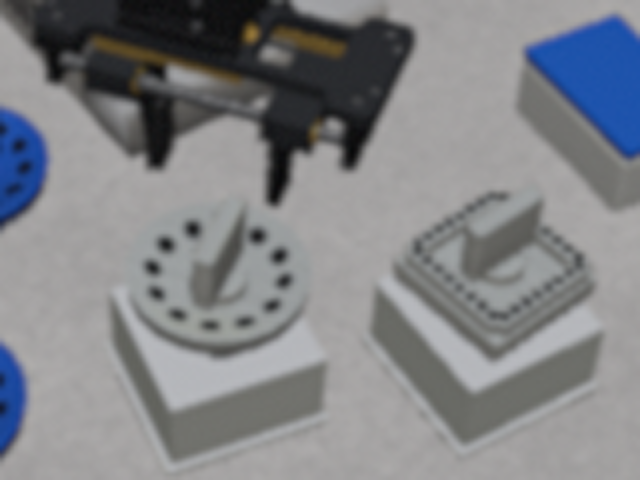

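>>> carry_out([
  [[75, 0, 0, 1, 0, 0, 0], [75, 0, 0, 2, 0, 0, 0], [75, 0, 0, 2.65, 0, 0, 0], [75, 0, 0, 2.65, 0, 0, 0], [255, 0, 0, 2.65, 0, 0, 0], [255, 0, 0, 2.65, 0, 0, 0], [255, 0, 0, 2.65, 0, 0, 0], [255, 0, 0, 2.65, 0, 0, 0], [255, 0, 0, 2.65, 0, 0, 0], [255, 0, 0, 2.65, 0, 0, 0], [255, 0, 0, 2.65, 0, 0, 0], [255, 0, 0, 2.65, 0, 0, 0]],
], grip_force=40)

```text
time: 14.55
ee_pos: [0.4519, -0.2366, 0.0854]
eef_rot: [0.937, -0.348, 0.0, -0.0]
ft_force: [1.8, -1.0, -2.4]
width: 0.0137
```

```bash
python3 - <<'E'
from h import *
st()
s=r.camera('side')
cv2.imwrite('pics/s12.png',cv2.resize(s[180:300,260:420],None,fx=4,fy=4,interpolation=cv2.INTER_CUBIC));st()
E
```

```text
t 14.55 p [ 0.4519 -0.2366  0.0854] xyaw -40.77 z [ 0.001  0.    -1.   ] F [ 1.8 -1.  -2.4] w 0.0137 q [-0.37  0.21  0.86  1.93 -0.18  1.08 -0.15]
t 14.6 p [ 0.4519 -0.2366  0.0854] xyaw -40.78 z [ 0.001  0.    -1.   ] F [ 1.3 -0.6 -1.3] w 0.0139 q [-0.37  0.21  0.86  1.93 -0.18  1.08 -0.15]
```

View pics/s12.png

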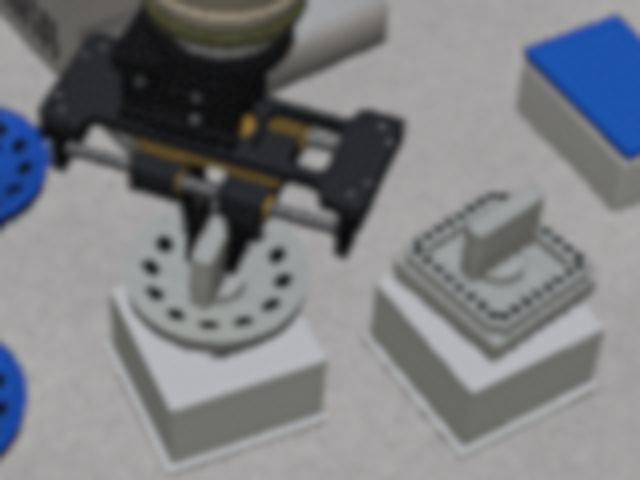

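>>> carry_out([
  [[255, 0, 0, -0.5, 0, 0, 0], [255, 0, 0, -1.5, 0, 0, 0], [255, 0, 0, -3, 0, 0, 0], [255, 0, 0, -4.5, 0, 0, 0], [255, 0, 0, -5.2, 0, 0, 0], [255, 0, 0, -5.2, 0, 0, 0]],
])

```text
time: 15.35
ee_pos: [0.4521, -0.2367, 0.2158]
eef_rot: [0.937, -0.348, 0.001, -0.001]
ft_force: [0.2, -0.2, -6.1]
width: 0.0135
```

```bash
python3 - <<'E'
from h import *
st()
s=r.camera('side')
cv2.imwrite('pics/s13.png',cv2.resize(s[150:300,240:420],None,fx=4,fy=4,interpolation=cv2.INTER_CUBIC))
plan([.5235,.1330,.215],yaw=np.radians(38.3))
E
```

```text
t 15.35 p [ 0.4521 -0.2367  0.2158] xyaw -40.76 z [ 0.002  0.    -1.   ] F [ 0.2 -0.2 -6.1] w 0.0135 q [-0.44  0.05  0.88  1.76 -0.04  1.35 -0.27]
shift [ -7.47 -13.07  -0.  ] turn [-1.000e-02 -0.000e+00 -1.581e+01]
```

View pics/s13.png

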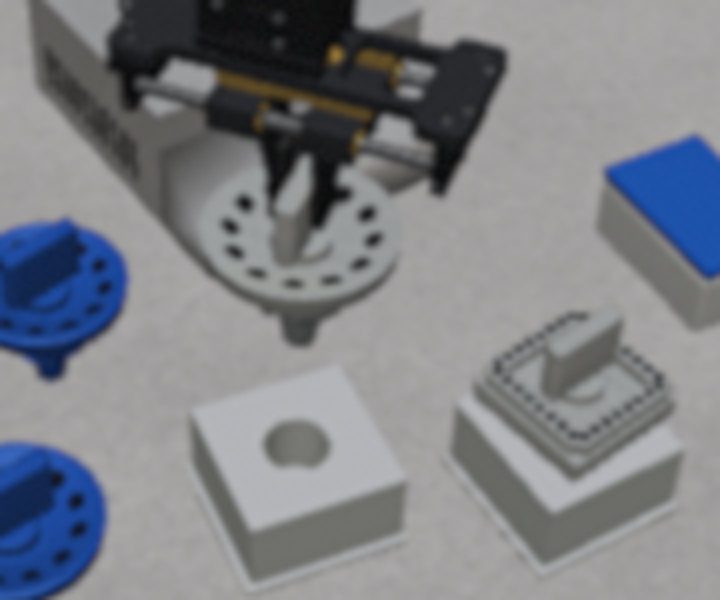

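>>> carry_out([
  [[255, -0.3, -0.6, 0, 0, 0, -0.7], [255, -1, -1.8, 0, 0, 0, -2.2], [255, -1.8, -3.2, 0, 0, 0, -4], [255, -2.7, -4.7, 0, 0, 0, -5.8], [255, -3.6, -6.2, 0, 0, 0, -7.6], [255, -4.5, -7.7, 0, 0, 0, -9.4], [255, -5.3, -9.2, 0, 0, 0, -11.2], [255, -6.1, -10.6, 0, 0, 0, -13], [255, -6.9, -12, 0, 0, 0, -14.6], [255, -7.45, -13.1, 0, 0, 0, -15.8], [255, -7.45, -13.1, 0, 0, 0, -15.8], [255, -7.45, -13.1, 0, 0, 0, -15.8]],
])

```text
time: 16.9
ee_pos: [0.5235, 0.1332, 0.2138]
eef_rot: [0.945, 0.328, -0.001, 0.0]
ft_force: [-0.2, -0.9, -4.7]
width: 0.0137
```

```bash
python3 - <<'E'
from h import *
st()
s=r.camera('side');cw=r.camera_info('wrist');w=r.camera('wrist')
cv2.imwrite('pics/s14.png',cv2.resize(s[50:220,200:380],None,fx=4,fy=3.5,interpolation=cv2.INTER_CUBIC))
cv2.imwrite('pics/w14.png',w)
plan([.5235,.1330,.215],yaw=np.radians(38.3))
E
```

```text
t 16.9 p [0.5235 0.1332 0.2138] xyaw 38.28 z [-0.001 -0.001 -1.   ] F [-0.2 -0.9 -4.7] w 0.0137 q [-0.8   0.13  0.52  1.67 -0.07  1.35  0.39]
shift [-0.   -0.02 -0.02] turn [-0.    0.   -0.02]
```

View pics/s14.png

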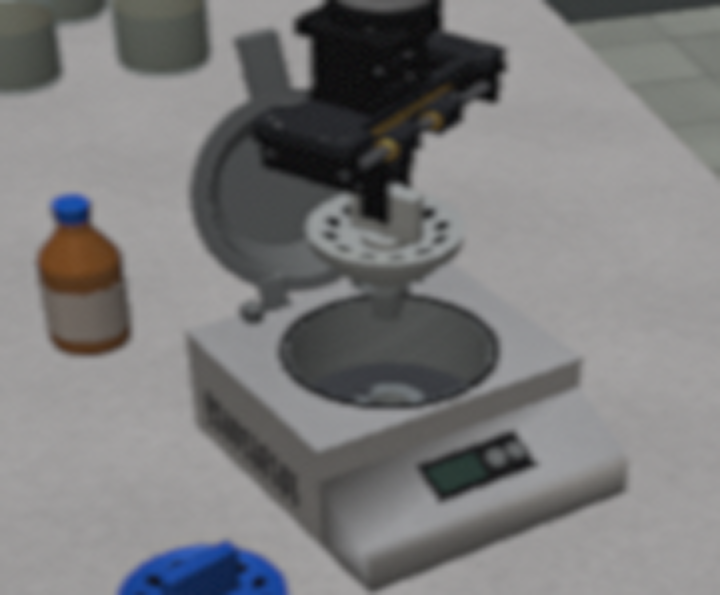

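View pics/w14.png

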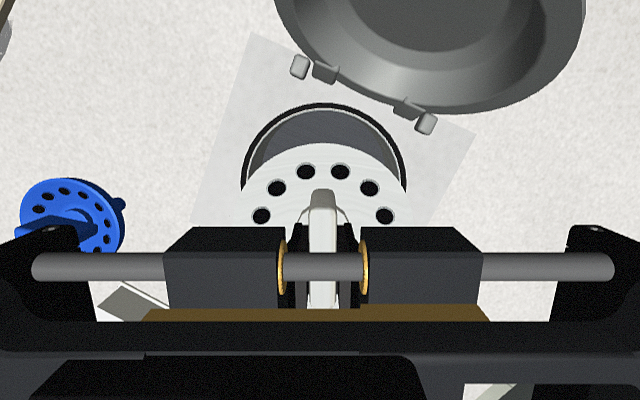

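```bash
python3 - <<'E'
from h import *
cw=r.camera_info('wrist');im=cv2.imread('pics/w14.png')
g=cv2.cvtColor(im,cv2.COLOR_BGR2GRAY)
m=(g<80).astype(np.uint8);n,l,s,c=cv2.connectedComponentsWithStats(m)
H=[c[i] for i in range(1,n) if 100<s[i,4]<500 and 250<c[i][0]<400 and 155<c[i][1]<223]
print([(h.round(0)) for h in H])
P=np.array([onz(cw,*h,.2344) for h in H])
A=np.c_[2*P[:,:2],np.ones(len(P))];q=np.linalg.lstsq(A,(P[:,:2]**2).sum(1),rcond=None)[0];rad=np.sqrt(q[2]+q[0]**2+q[1]**2)
print('centre',q[:2],rad)
an=np.sort(np.degrees(np.arctan2(P[:,1]-q[1],P[:,0]-q[0]))%30);print(an.round(1));st()
E
```

```text
[array([305., 172.]), array([340., 172.]), array([276., 188.]), array([369., 188.]), array([261., 216.]), array([384., 216.])]
centre [0.52253128 0.13338965] 0.03825792605890454
[23.1 23.1 23.2 23.2 23.2 23.2]
t 17.0 p [0.5239 0.1325 0.2145] xyaw 38.18 z [-0.  0. -1.] F [-1.  -0.5 -4.8] w 0.0136 q [-0.8   0.13  0.52  1.67 -0.07  1.35  0.39]
```

>>> carry_out([
  [[255, 0, 0, 1, 0, 0, 0], [255, 0, 0, 2, 0, 0, 0], [255, 0, 0, 3, 0, 0, 0], [255, 0, 0, 3.6, 0, 0, 0], [255, 0, 0, 4.2, 0, 0, 0], [255, 0, 0, 4.2, 0, 0, 0]],
])

```text
time: 17.75
ee_pos: [0.5233, 0.1323, 0.1087]
eef_rot: [0.945, 0.327, -0.001, -0.0]
ft_force: [0.2, 0.1, -4.9]
width: 0.0136
```

```bash
python3 - <<'E'
from h import *
st()
s=r.camera('side')
cv2.imwrite('pics/s15.png',cv2.resize(s[80:200,240:360],None,fx=5,fy=5,interpolation=cv2.INTER_CUBIC))
st();plan([.5240,.1323,.0854],yaw=np.radians(38.3))
E
```

```text
t 17.75 p [0.5233 0.1323 0.1087] xyaw 38.17 z [-0.002 -0.    -1.   ] F [ 0.2  0.1 -4.9] w 0.0136 q [-0.78  0.22  0.51  1.81 -0.12  1.14  0.43]
t 17.8 p [0.5239 0.1324 0.1095] xyaw 38.17 z [-0.001  0.    -1.   ] F [-0.7  0.2 -4.5] w 0.0138 q [-0.78  0.22  0.51  1.81 -0.12  1.14  0.43]
shift [0.   0.01 0.97] turn [-0.    0.01 -0.03]
```

View pics/s15.png

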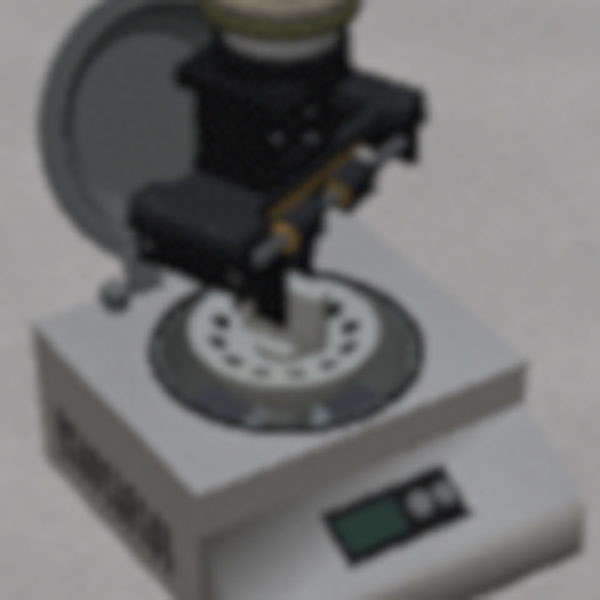

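>>> carry_out([
  [[255, 0, 0, 0.25, 0, 0, 0], [255, 0, 0, 0.5, 0, 0, 0], [255, 0, 0, 0.5, 0, 0, 0]],
])

```text
time: 18.18
ee_pos: [0.5235, 0.1324, 0.0965]
eef_rot: [0.945, 0.327, -0.001, -0.0]
ft_force: [-0.1, -0.7, -4.6]
width: 0.0137
```

>>> carry_out([
  [[255, 0, 0, 0.15, 0, 0, 0], [255, 0, 0, 0.25, 0, 0, 0], [255, 0, 0, 0.25, 0, 0, 0]],
])

```text
time: 18.55
ee_pos: [0.5234, 0.1323, 0.0901]
eef_rot: [0.945, 0.327, -0.001, -0.0]
ft_force: [0.5, 0.4, -4.1]
width: 0.0138
```

Origin is now about 4.7 mm above the nose, so the dogs are in the slot with no contact force. Last stretch.

>>> carry_out([
  [[255, 0, 0, 0.1, 0, 0, 0], [255, 0, 0, 0.17, 0, 0, 0], [255, 0, 0, 0.17, 0, 0, 0]],
])

```text
time: 18.92
ee_pos: [0.5234, 0.1323, 0.0858]
eef_rot: [0.945, 0.327, -0.001, 0.0]
ft_force: [0.2, -0.5, -5.8]
width: 0.014
```

```bash
python3 - <<'E'
from h import *
st();print(r.read_state()['torque'])
E
```

```text
t 18.925 p [0.5234 0.1323 0.0858] xyaw 38.18 z [-0.002 -0.001 -1.   ] F [ 0.2 -0.5 -5.8] w 0.014 q [-0.77  0.24  0.5   1.84 -0.13  1.09  0.45]
[-0.06990836 -0.10375028  0.05582395]
```

>>> carry_out([
  [[255, 0, 0, 0.05, 0, 0, 0], [255, 0, 0, 0.05, 0, 0, 0]],
])

```text
time: 19.18
ee_pos: [0.5237, 0.1324, 0.0852]
eef_rot: [0.945, 0.327, -0.001, -0.0]
ft_force: [-2.5, -0.0, 5.2]
width: 0.0136
```

>>> carry_out([
  [[255, 0, 0, 0.05, 0, 0, 0], [255, 0, 0, 0.05, 0, 0, 0]],
])

```text
time: 19.42
ee_pos: [0.5237, 0.1325, 0.0852]
eef_rot: [0.945, 0.327, -0.0, -0.0]
ft_force: [-6.3, -2.0, 12.0]
width: 0.0135
```

```bash
python3 - <<'E'
from h import *
st();print(r.read_state()['torque'])
r.camera('side');st()
E
```

```text
t 19.425 p [0.5237 0.1325 0.0852] xyaw 38.17 z [-0.001  0.001 -1.   ] F [-6.3 -2.  12. ] w 0.0135 q [-0.77  0.25  0.5   1.84 -0.13  1.09  0.45]
[-0.59267737  1.73353775 -0.04775893]
t 19.475 p [0.5238 0.1325 0.0852] xyaw 38.17 z [-0.001  0.001 -1.   ] F [-6.2 -1.7 11.6] w 0.0134 q [-0.77  0.25  0.5   1.84 -0.13  1.09  0.45]
```

>>> carry_out([
  [[120, 0, 0, 0, 0, 0, 0], [120, 0, 0, 0, 0, 0, 0], [120, 0, 0, 0, 0, 0, 0], [120, 0, 0, 0, 0, 0, 0], [120, 0, 0, 0, 0, 0, 0], [120, 0, 0, -0.5, 0, 0, 0], [120, 0, 0, -2, 0, 0, 0], [120, 0, 0, -3.5, 0, 0, 0], [120, 0, 1, -5, 0, 0, 0], [120, 0, 2, -6, 0, 0, 0], [120, 0, 2, -6, 0, 0, 0], [120, 0, 2, -6, 0, 0, 0]],
])

```text
time: 20.98
ee_pos: [0.5542, 0.0937, 0.2347]
eef_rot: [0.945, 0.327, -0.001, -0.001]
ft_force: [-0.6, 0.2, -0.5]
width: 0.0456
```

```bash
python3 - <<'E'
from h import *
st()
s=r.camera('side');cw=r.camera_info('wrist');w=r.camera('wrist')
cv2.imwrite('pics/s16.png',cv2.resize(s[50:220,200:380],None,fx=4,fy=3.5,interpolation=cv2.INTER_CUBIC))
cv2.imwrite('pics/w16.png',w)
g=cv2.cvtColor(w,cv2.COLOR_BGR2GRAY)
m=(g<80).astype(np.uint8);n,l,s,c=cv2.connectedComponentsWithStats(m)
u,v=proj(cw,(.524,.132,.106));print(u,v)
H=[c[i] for i in range(1,n) if 25<s[i,4]<300 and abs(c[i][0]-u)<55 and abs(c[i][1]-v)<55]
print(len(H),np.round(H))
P=np.array([onz(cw,*h,.106) for h in H])
A=np.c_[2*P[:,:2],np.ones(len(P))];q=np.linalg.lstsq(A,(P[:,:2]**2).sum(1),rcond=None)[0];rad=np.sqrt(q[2]+q[0]**2+q[1]**2)
print('centre',q[:2],rad)
print(np.sort(np.degrees(np.arctan2(P[:,1]-q[1],P[:,0]-q[0]))%30).round(1));st()
E
```

```text
t 20.975 p [0.5542 0.0937 0.2347] xyaw 38.19 z [-0.002  0.001 -1.   ] F [-0.6  0.2 -0.5] w 0.0456 q [-0.73  0.18  0.56  1.59 -0.1   1.4   0.5 ]
323.3339046296834 134.96715573327327
12 [[313.  96.]
 [333.  96.]
 [296. 107.]
 [350. 107.]
 [286. 124.]
 [359. 124.]
 [287. 144.]
 [358. 144.]
 [297. 160.]
 [348. 160.]
 [313. 169.]
 [332. 169.]]
centre [0.52285749 0.13234951] 0.0384812597836357
[22.9 23.  23.  23.1 23.1 23.1 23.1 23.1 23.2 23.2 23.3 23.3]
t 21.075 p [0.5539 0.094  0.2342] xyaw 38.24 z [-0.003  0.    -1.   ] F [-0.7  0.8  0.4] w 0.0463 q [-0.73  0.18  0.56  1.59 -0.1   1.4   0.5 ]
```

View pics/s16.png

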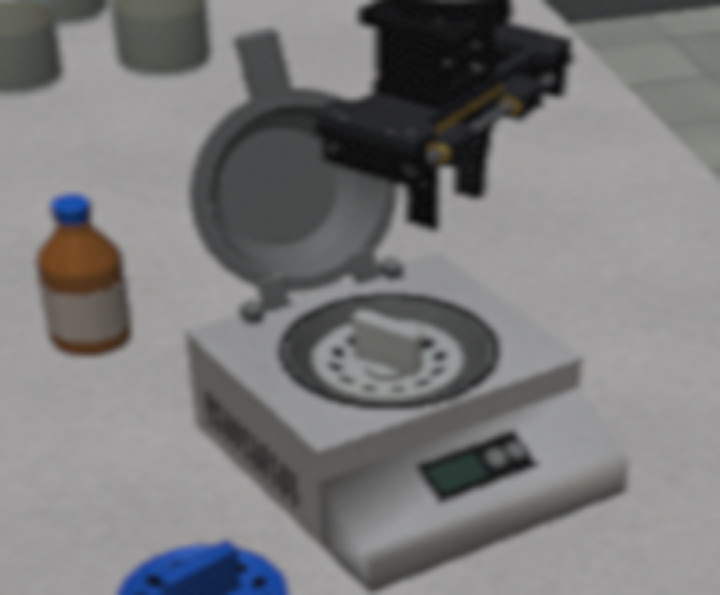

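View pics/w16.png

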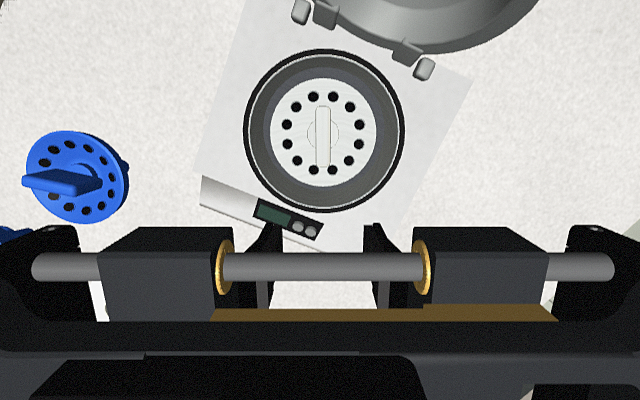

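```bash
python3 - <<'E'
from h import *
r.close_job();st()
E
```

```text
the job is handed in; nothing more can be done
the job is handed in; nothing more can be done
```

I opened the lid past upright and it stays back on its stop. The round rotor sits in the drive spindle with its slot over the dogs. I let go, backed the gripper clear and handed the job in after about 21 s; no verdict was reported.

**Last checks**
- **Seating height:** the rotor met the nose at a TCP height of 85.2 mm, against 85.4 mm expected from the grasp in the stand. I pressed it down with about 17 N net while still holding it.
- **Slot angle:** the rotor bar is at 128.1° and the dogs at 128.3°.
- **Axes:** the rotor centre measured 1.2 mm from the spindle centre, within the camera's 2 mm calibration.
- **Clear of everything:** the force readings were near zero before I handed in.
- **Bystanders:** nothing showed any sign of being touched. I did not re-measure the square rotor, rack, bottle or tip box at the end.

**What disagreed or went wrong**
- **First grip missed:** in the side camera the fingertips end about 27 mm above the reported TCP, so the fingers closed above the lid's tongue without moving it. I corrected for this and the second grip held.
- **Centring before lowering:** with the rotor held over the spindle, two estimates of its centre differed by about 2.5 mm along the bar. The socket took it up without any side force until contact. Once seated and pressed, the reading showed about 6 N sideways.

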